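# Hold the sample mill's bayonet lid at its half-closed mark

### The arm

A 6-joint arm with a two-finger parallel gripper is mounted at the origin on a cart in front of the work surface, level with it; the furniture and walls round the work are solid. World frame = base frame: x ahead of the robot, y to its left, z up, the work surface at z = 0. Lengths are in m, angles in rad, forces in N, time in s.
With the tool pointing down it reaches from about 0.3 to 0.875 m from the base axis. Payload 6.4 kg.
Tool frame: the origin (TCP) lies at the very end of the fingers, on their centre line; the grasp point (between the pads) lies 19 mm behind it; z points along the fingers, y is the line along which they close (so a half turn about z gives the same grasp; the last joint's range is limited). The gripper opens to 88 mm and grips with 3 to 60 N. Pads are 18 mm wide; open, the fingers measure 123 mm over their backs; the gripper's body (75 mm by 187 mm) begins 45 mm behind the grasp point.
Start: joints at [-1.463, 0.181, 1.607, -0, 1.354, -0.206], TCP at [0.178, -0.547, 0.239] pointing down, gripper open.
Joint ranges: [-2.99, 2.99], [-0.89, 2.07], [0.3, 2.58], [-1.14, 4.28], [0, 2.63], [-3.12, 3.12]. Speed limits (rad/s): [2.57, 2.57, 3.01, 3.14, 3.14, 3.14].

### API

Orientations are given as a rotation vector (axis times angle).
In Python, from rig import ctrl gives the robot as it stands.
- The arm moves only by the shell command python3 -m handwheel 'ROWS' [OPENING] [FORCE]. ROWS is text: rows parted by semicolons, each of 6 numbers parted by spaces: the shift along the tool's x, y, z each as a share of 120 mm, from -1 to 1, then the turn, a rotation vector about the tool's x, y, z each as a share of pi/2 rad, from -1 to 1. A call has 1 to 10 rows; each row is the pose to reach, as a shift and turn from the pose commanded when the call began, along the tool's axes at that moment; what a row does not reach only later rows make up. A row lasts 1/12 s, in which the tool goes at most 41.7 mm and 7.16 degrees, less where a joint would pass 70% of its speed; a pose out of reach is approached as far as the arm can. A call with a number of a shift or a turn outside -1 to 1 is refused whole. A call with a gripper value outside its range is refused whole. OPENING is the opening, from -1 (shut) to 1 (fully open), set as the call begins (- or left out, the last holds). The fingers move at their own pace and stop on an object; FORCE is the grip in N (left out, the last holds). Time passes only in rows, so rows that repeat a pose let the fingers close. It gives the time, the measured TCP pose, the force, the opening and the grip force at its end, in the units of the state.
- ctrl.get_state(): the state, without advancing time (a new reading comes with each control period).
- ctrl.capture(name): name is "scene" or "side" or "wrist"; returns the picture (384x512x3 uint8, red, green, blue); there is no depth.
- ctrl.calibration(name): a dict with "fx", "fy", "cx", "cy" (pixels), "origin" and "attitude" of the camera in the world. Camera axes: x right, y down, z forward; pixel columns grow to the right and rows downward; lengths in m; the calibration is good to about 2 mm. A picture is of the moment at which its call begins: read the wrist's pose just before it. calibration takes no time and is no camera call; for the wrist camera it gives the pose at the moment of the call.
- ctrl.sign_off(): hands the job in; it is judged then, once.
The state is a dict: "t": time; "qpos": joint angles; "dq": joint speeds; "effort": joint torques, N m; "position": TCP position; "eef_rot": TCP orientation; "wrist_force": force on the tool from outside, world axes, zero at the start; "wrist_torque": the same for the moment, N m; "finger_gap": finger opening in m; "grip_force": force on a finger pad.
Only numpy, scipy, OpenCV 4.12 (cv2) and the standard library are available. Lean on these libraries where they do the work, as an engineer would, in place of code of your own. Each camera call takes 0.05 s, during which the arm holds its last target. There are 200 camera calls.

### The job

The sample mill on the desk is to be purged with its lid half closed. Lift off the petri dish that covers the mill's mouth and set it down flat on the desk (not dropped); then put the bayonet lid into the mouth, pins through the notches and flange fully down on the rim, and turn it clockwise (seen from above) against its return spring to the halfway mark at 45 degrees, never on to the lock at a quarter turn. Finish while still gripping the lid and holding it at the halfway mark, since it springs back if let go; leave the other things on the desk where they are.

Things in the scene. Friction and masses are not known exactly. Their poses are not given: they have to be found in the camera images.
- mill: sample mill, fixed to the desk, place and yaw vary: white box 130 x 130 mm, 54 mm high, carrying an upright round aluminium chamber, 92 mm diameter, rim top 90 mm above the desk. Origin: centre of the underside; z up; the control panel faces -x. Two entry notches lie along its +x and -x.
- mill_mouth (a point): centre of the mill's mouth on the vertical axis, at rim-top height; axes as the mill's. Round hole, 49 mm diameter, plus two notches along the mill's +x and -x, each 15 mm wide, reaching 31.5 mm from the axis. The lip is 6 mm thick; pins passed through the notches turn beneath it, so a turned lid cannot be lifted out.
- half_mark (a point): the halfway mark: a thick black line on the rim, 41 mm from the axis, 45 degrees clockwise (from above) from the mill's +x; a twin lies opposite. A thin line marks each notch, a black square 90 degrees clockwise from each notch marks the lock.
- lid: bayonet lid, loose, 120 to 210 g, 72 mm diameter, 53 mm high, at the start standing on its plug. Origin: centre of the plug's underside; z up. Plug 44 mm diameter, z 0 to 19 mm, its lowest 5 mm tapering to 34 mm; flange 72 mm diameter, z 19 to 25 mm. Seated, its origin is 19 mm below mill_mouth. Half a turn about z makes no difference; its turn is measured between the mill's x and the lid's x.
- lid_bar (a point): middle of the lid's grip bar, 39 mm above the lid's origin, axes as the lid's. Bar 60 mm long along x, 14 mm thick along y, from 25 to 53 mm above the lid's origin. Small black pointers on the flange at both ends of the bar.
- lid_pin (a point): outer end of the pin on the lid's +x side, 29 mm from the axis and 6 mm above the origin; another on -x. Round pins, 9 mm diameter, in line with the grip bar. They clear the notches by 3 mm each side; the plug clears the mouth by 2.5 mm all round.
- collar (a joint): turn of the spring collar hidden in the mill, rad: 0 with its slots under the notches, growing clockwise from above to a stop at 1.57. The pins drop into its slots and turn it; it trails the lid by about 0.07 rad of play. Its spring takes 0.03 N m at 0, 0.1 N m at halfway, and turns the lid back if let go. Beyond 1.3 it counts as locked.
- dish: shut clear petri dish, one rigid piece, 58 mm diameter, 14 mm high, 24 g, lying flat on the rim across the mill's mouth at the start (within 5 mm of its centre). Origin: centre of its underside; z up. The desk between mill and lid, on the robot's side of vial and flat box (about x 0.42 to 0.53, y -0.16 to -0.07), is free to set it down.
- puck: bystander: resin-cast specimen, 30 mm diameter, 16 mm high, standing near the lid; origin centre of underside
- vial: bystander: small glass vial with cap, 23 mm diameter, 65 mm high, upright; origin centre of underside
- box: bystander: flat clear square box, 64 x 62 mm, 14 mm high; origin centre of underside
- mouse: bystander: black computer mouse, 122 x 60 x 37 mm, at the right; origin centre of underside
Mind the look-alikes: they are no part of the job. Of the things that look like the lid, the smallest one is meant.

How it is judged:
On the way, in this order (a step that is already met when the one before it is completed fails the run):
1. the dish is lifted clear of the mill in the gripper (z of dish in the frame of mill_mouth above 0.012 m and contact force between the fingers and dish above 0.3 N), for 0.1 s.
2. the dish lies flat on the desk, let go (height (world z) of dish below 0.006 m and angle between dish's own z axis and vertical below 0.1 rad and contact force between the fingers and dish below 0.05 N and linear speed of dish below 0.03 m/s), for 0.2 s.
3. the lid is fully down in the mouth, not yet turned (z of lid in the frame of mill_mouth below -0.0145 m and horizontal distance between lid and mill_mouth below 0.004 m and angle between the x axis of lid and the x axis of mill, either way round below 0.3 rad), for 0.1 s.
At the end, for the whole second after the job is handed in: Lid fully down in the mouth (within 4.5 mm of its depth, 4 mm of the axis, 0.1 rad upright), turned 35 to 55 degrees clockwise with the collar (0.45 to 1.05 rad), at rest, gripped with over 1 N; the dish lies flat and untouched on the desk (all of step 2 and z of lid in the frame of mill_mouth below -0.0145 m and horizontal distance between lid and mill_mouth below 0.004 m and angle between lid's own z axis and vertical below 0.1 rad and angle between the x axis of lid and the x axis of mill, either way round between 0.61 and 0.96 rad and value of joint collar between 0.45 and 1.05 rad and angular speed of lid below 0.15 rad/s and contact force between the fingers and lid above 1 N and contact force between the arm and dish below 0.05 N); the arm keeps its last pose, push and grip.
It fails at once if the lid is turned on into the lock (value of joint collar above 1.3 rad).
It fails at once if the dish is dropped or knocked off (moving over 0.8 m/s out of the gripper) (linear speed of dish above 0.8 m/s and contact force between the fingers and dish below 0.05 N).
It fails at once if a bystander (puck, vial, flat box, mouse) is shifted by more than 25 mm (distance of any of puck, vial, box, mouse from where it was at the start of the episode above 0.025 m).
It also fails if it takes over 58 s, if anything falls off the work surface, if the arm or the gripper's body presses on something with over 40 N, if the wrist force passes 120 N, or if a joint passes its speed limit or range.

## Working session

There is one attempt and no reset: what is moved stays moved. The work goes in short steps, Python scripts to look and compute and a shell command to move; the robot and the scene stay as the last step left them, time stands still between calls to the robot, and variables do not carry over. Pictures are saved under pics/ and viewed, at most 10 in all, crops included, and the job is handed in when it is done.

```bash
ls; mkdir -p pics; python3 - <<'E'
from rig import ctrl
import cv2,numpy as np
np.set_printoptions(precision=4,suppress=True)
a=ctrl.capture("scene");b=ctrl.capture("side")
cv2.imwrite("pics/a.png",cv2.resize(a[...,::-1],(800,600),interpolation=cv2.INTER_CUBIC))
cv2.imwrite("pics/b.png",cv2.resize(b[...,::-1],(800,600),interpolation=cv2.INTER_CUBIC))
for n in("scene","side","wrist"):print(n,ctrl.calibration(n))
print(ctrl.get_state())
E
```

```text
pics
scene {'fx': 395.57970625053434, 'fy': 395.57970625053434, 'cx': 253.97599522912728, 'cy': 192.1353150928293, 'origin': array([0.173 , 0.4452, 0.9731]), 'attitude': array([-0.6654,  2.7072, -1.0128])}
side {'fx': 461.1809451176646, 'fy': 461.1809451176646, 'cx': 249.89953721747338, 'cy': 188.855966832619, 'origin': array([ 0.5627, -1.3201,  0.5692]), 'attitude': array([-1.9942, -0.0202,  0.0279])}
wrist {'fx': 300.8795292691251, 'fy': 300.8795292691251, 'cx': 256.7035376211857, 'cy': 194.7232770633212, 'origin': array([ 0.249 , -0.5236,  0.383 ]), 'attitude': array([ 2.3406, -1.7021, -0.2537])}
{'t': 0.1, 'qpos': array([-1.4633,  0.1814,  1.6079, -0.    ,  1.3538, -0.2063]), 'dq': array([-0.0005, -0.0006, -0.003 ,  0.0014,  0.0004,  0.0014]), 'effort': array([  0.0002, -43.482 , -34.2695,   0.0704,   0.0341,  -0.    ]), 'position': array([ 0.1774, -0.5464,  0.2379]), 'eef_rot': array([-3.1015, -0.4906, -0.0001]), 'wrist_force': array([-1.3054,  0.6379,  0.4991]), 'wrist_torque': array([ 0.0394,  0.0141, -0.0313]), 'grip_force': 0.0, 'finger_gap': 0.08753475436813447}
```

View pics/a.png

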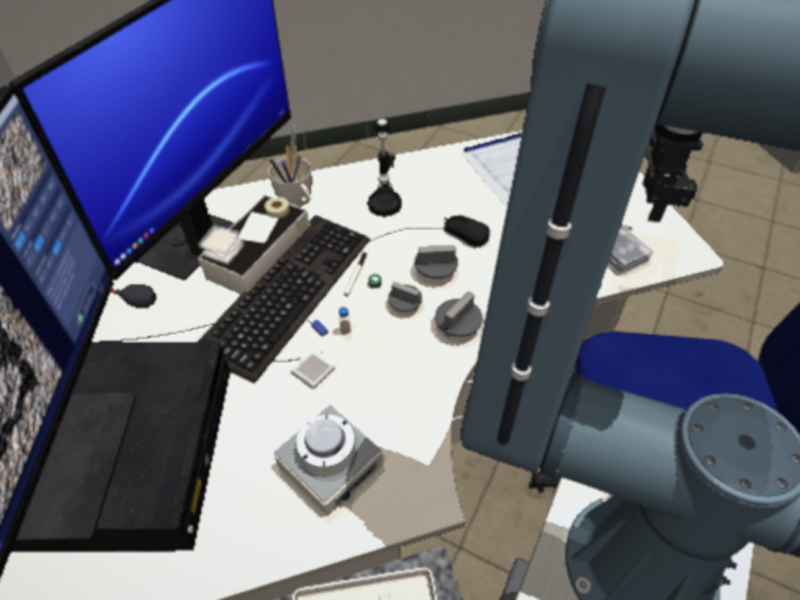

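View pics/b.png

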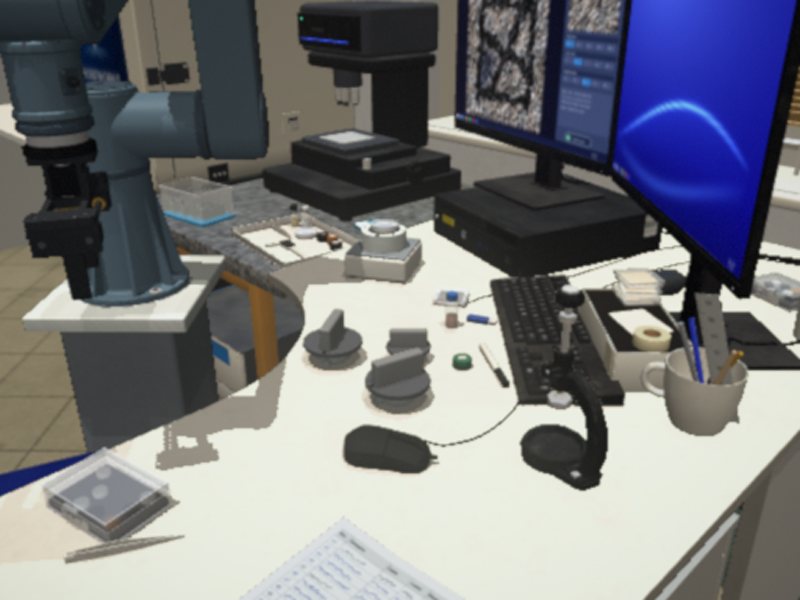

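The scene picture shows the mill at (325,455) with the dish on it. Three things look like the lid: A (405,298), B (437,262) and C (458,318). A looks smallest, so I'm checking it in an enlarged crop.

```bash
cat > h.py <<'E'
from rig import ctrl
import cv2,numpy as np
from scipy.spatial.transform import Rotation as R
np.set_printoptions(precision=4,suppress=True)
def px2w(cal,u,v,z):
    d=R.from_rotvec(cal["attitude"]).apply([(u-cal["cx"])/cal["fx"],(v-cal["cy"])/cal["fy"],1])
    o=np.array(cal["origin"]);return o+d*(z-o[2])/d[2]
def w2px(cal,p):
    c=R.from_rotvec(cal["attitude"]).inv().apply(np.array(p,float)-cal["origin"])
    return np.c_[cal["fx"]*c[...,0]/c[...,2]+cal["cx"],cal["fy"]*c[...,1]/c[...,2]+cal["cy"]] if c.ndim>1 else np.array([cal["fx"]*c[0]/c[2]+cal["cx"],cal["fy"]*c[1]/c[2]+cal["cy"]])
def rows(target,yaw=None):
    """shares of shift for TCP target (world) and turn so that tool y axis is at yaw (mod pi)"""
    s=ctrl.get_state();r=R.from_rotvec(s["eef_rot"])
    sh=r.inv().apply(np.array(target)-s["position"])/.12
    print("shift shares",sh,"|tcp",s["position"],"q",s["qpos"])
    if yaw is not None:
        for k in(0,np.pi):
            y=yaw+k;Y=[np.cos(y),np.sin(y),0];Z=[0,0,-1];X=np.cross(Y,Z)
            print(" turn shares",(r.inv()*R.from_matrix(np.c_[X,Y,Z])).as_rotvec()/(np.pi/2))
E
python3 - <<'E'
from h import *
a=ctrl.capture("scene")[...,::-1]
f=lambda x,y:cv2.resize(a[y:y+75,x:x+80],(400,375),interpolation=cv2.INTER_CUBIC)
cv2.imwrite("pics/c.png",np.hstack([f(170,258),f(240,148)]))
c=ctrl.calibration("scene");k=.64
for n,u,v,z in[("dish",325,436,.104),("A",405,290,.053),("B",437,252,.053),("C",458,310,.053),("puck?",375,280,.016),("vial",345,313,.065),("box",313,368,.014)]:
    print(n,px2w(c,u*k,v*k,z))
E
```

```text
dish [0.5006 0.0786 0.104 ]
A [ 0.5516 -0.2941  0.053 ]
B [ 0.5411 -0.4217  0.053 ]
C [ 0.4359 -0.295   0.053 ]
puck? [ 0.6363 -0.32    0.016 ]
vial [ 0.6216 -0.1787  0.065 ]
box [ 0.6307 -0.07    0.014 ]
```

View pics/c.png

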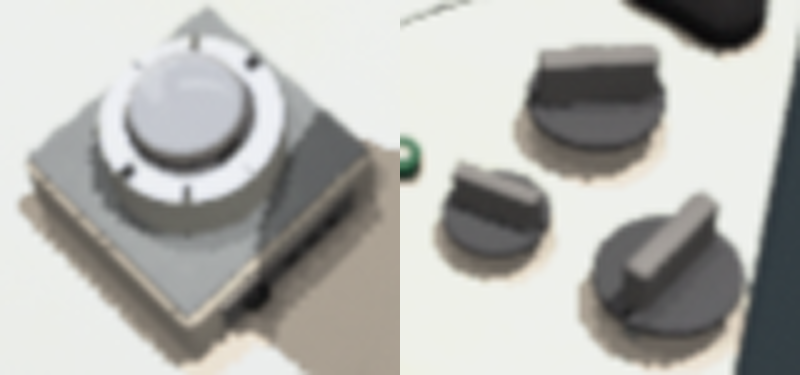

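The crop confirms it. A, with its flange centre at crop (497,215), is clearly smaller than B and C, so A is the lid. On the mill, half marks are at (195,42) and (187,192), lock squares at (252,62) and (127,170), a thin line at (250,165), and the panel is on the lower-right face.

```bash
python3 - <<'E'
from h import *
c=ctrl.calibration("scene")
f=lambda x,y,z,ox=170,oy=258:px2w(c,ox+x/5,oy+y/5,z)
T,L,Rr,B=[f(*p,.054) for p in[(207,8),(28,162),(372,155),(185,322)]]
print("corners",T,L,Rr,B,"sides",[np.linalg.norm(a-b) for a,b in((T,L),(L,B),(B,Rr),(Rr,T))],"centre",(T+L+Rr+B)/4)
h1,h2,l1,l2=[f(*p,.09) for p in[(195,42),(187,192),(252,62),(127,170)]]
for a,b,o in((h1,h2,45),(l1,l2,90)):
  d=a-b;print("mid",(a+b)/2,np.linalg.norm(d)/2,"mill x yaw mod180",(np.degrees(np.arctan2(d[1],d[0]))+o))
print("panel dir",np.degrees(np.arctan2(*((B+Rr-T-L)[[1,0]])))+180)
e=[f(*p,.053,240-80,148) for p in[(455,172),(535,192)]]
e=[f(*p,.053,160,148) for p in[(458,172),(540,192)]]
d=e[1]-e[0];print("bar",e,np.linalg.norm(d[:2]),np.degrees(np.arctan2(d[1],d[0])))
fl=[f(*p,.025,160,148) for p in[(443,212),(550,212),(497,255)]];print(fl)
s=ctrl.get_state();r=R.from_rotvec(s["eef_rot"]);w=ctrl.calibration("wrist")
print("cam in tool",r.inv().apply(w["origin"]-s["position"]),"cam z in tool",(r.inv()*R.from_rotvec(w["attitude"])).as_matrix(),"tool",r.as_matrix())
E
```

```text
corners [0.5424 0.0039 0.054 ] [0.5753 0.1229 0.054 ] [0.4223 0.0387 0.054 ] [0.4598 0.157  0.054 ] sides [np.float64(0.12349027363531946), np.float64(0.12049761507332143), np.float64(0.12415197928960825), np.float64(0.12506794742165428)] centre [0.5    0.0806 0.054 ]
mid [0.5026 0.077  0.09  ] 0.04128305504656944 mill x yaw mod180 -15.617334279514388
mid [0.5027 0.0771 0.09  ] 0.04127093217771626 mill x yaw mod180 -16.390748961977195
panel dir 343.70402880495885
bar [array([ 0.5791, -0.2952,  0.053 ]), array([ 0.5256, -0.3038,  0.053 ])] 0.05418978040992999 -170.86061091325854
[array([ 0.5837, -0.2827,  0.025 ]), array([ 0.523 , -0.3141,  0.025 ]), array([ 0.5366, -0.2666,  0.025 ])]
cam in tool [ 0.0751  0.0001 -0.145 ] cam z in tool [[-0.0007 -0.9571 -0.2899]
 [ 1.     -0.0007 -0.0002]
 [ 0.     -0.2899  0.9571]] tool [[ 0.9512  0.3087 -0.0002]
 [ 0.3087 -0.9512  0.0013]
 [ 0.0003 -0.0013 -1.    ]]
```

Mill centre is about (0.503, 0.077) with yaw about -16°, and both marks agree on the 41 mm radius. Lid centre is about (0.552, -0.30) with yaw about 9°. Moving above the mill for a close look.

```bash

python3 -m handwheel '0.83 -0.82 0 0 0 0;0.83 -0.82 0 0 0 0;0.83 -0.82 0 0 0 0;0.83 -0.82 0 0 0 0;0.83 -0.82 0 0 0 0;0.83 -0.82 0 0 0 0' 1 10
for i in 1; do python3 -m handwheel '0.83 -0.82 0 0 0 0;0.83 -0.82 0 0 0 0;0.83 -0.82 0 0 0 0;0.83 -0.82 0 0 0 0;0.83 -0.82 0 0 0 0;0.83 -0.82 0 0 0 0'; done
python3 -m handwheel '0.83 -0.82 0 0 0 0;0.83 -0.82 0 0 0 0;0.83 -0.82 0 0 0 0;0.83 -0.82 0 0 0 0;0.83 -0.82 0 0 0 0;0.83 -0.82 0 0 0 0'
python3 -m handwheel '0.83 -0.82 0 0 0 0;0.83 -0.82 0 0 0 0;0.83 -0.82 0 0 0 0;0.83 -0.82 0 0 0 0;0.83 -0.82 0 0 0 0;0.83 -0.82 0 0 0 0'
python3 -m handwheel '0.83 -0.82 0 0 0 0.1;0.83 -0.82 0 0 0 0.1;0.83 -0.82 0 0 0 0.1;0.83 -0.82 0 0 0 0.1;0.83 -0.82 0 0 0 0.1;0.83 -0.82 0 0 0 0.1;0.83 -0.82 0 0 0 0.1;0.83 -0.82 0 0 0 0.1'
python3 - <<'E'
from h import *
s=ctrl.get_state();c=ctrl.calibration("wrist");a=ctrl.capture("wrist")[...,::-1].copy()
print(s["t"],s["position"],s["eef_rot"],s["qpos"],c)
M=np.array([.5026,.077,0])
for p in [M+[0,0,.09]]+[M+[.041*np.cos(t),.041*np.sin(t),.09] for t in np.radians([-16,-61,-106])]: print(w2px(c,p))
cv2.imwrite("pics/d.png",cv2.resize(a,(800,600),interpolation=cv2.INTER_CUBIC))
E
```

```text
t: 0.65
position: [0.2422, -0.4227, 0.2391]
eef_rot: [3.101, 0.493, -0.0]
wrist_force: [0.2, -0.7, -0.1]
finger_gap: 0.0882
grip_force: 0.0
t: 1.15
position: [0.3063, -0.2995, 0.2391]
eef_rot: [3.101, 0.492, -0.0]
wrist_force: [0.3, -0.3, 0.4]
finger_gap: 0.0882
grip_force: 0.0
t: 1.65
position: [0.3708, -0.1754, 0.2389]
eef_rot: [3.102, 0.491, -0.001]
wrist_force: [-0.2, -0.3, 0.2]
finger_gap: 0.0884
grip_force: 0.0
t: 2.15
position: [0.4352, -0.0513, 0.2385]
eef_rot: [3.102, 0.49, -0.001]
wrist_force: [-0.3, -0.1, 0.2]
finger_gap: 0.0881
grip_force: 0.0
t: 2.82
position: [0.4991, 0.0726, 0.2386]
eef_rot: [3.132, 0.241, -0.001]
wrist_force: [-0.2, 1.0, 0.6]
finger_gap: 0.0881
grip_force: 0.0
2.8167 [0.4991 0.0726 0.2386] [ 3.1318  0.2415 -0.0006] [-0.091   0.0216  1.781  -0.0006  1.3393  1.326 ] {'fx': 300.8795292691251, 'fy': 300.8795292691251, 'cx': 256.7035376211857, 'cy': 194.7232770633212, 'origin': array([0.5735, 0.0841, 0.3836]), 'attitude': array([ 2.2048, -1.8907, -0.2799])}
[252.7729 177.5701]
[270.4082 140.0698]
[291.6322 163.6114]
[289.3705 193.9821]
```

View pics/d.png

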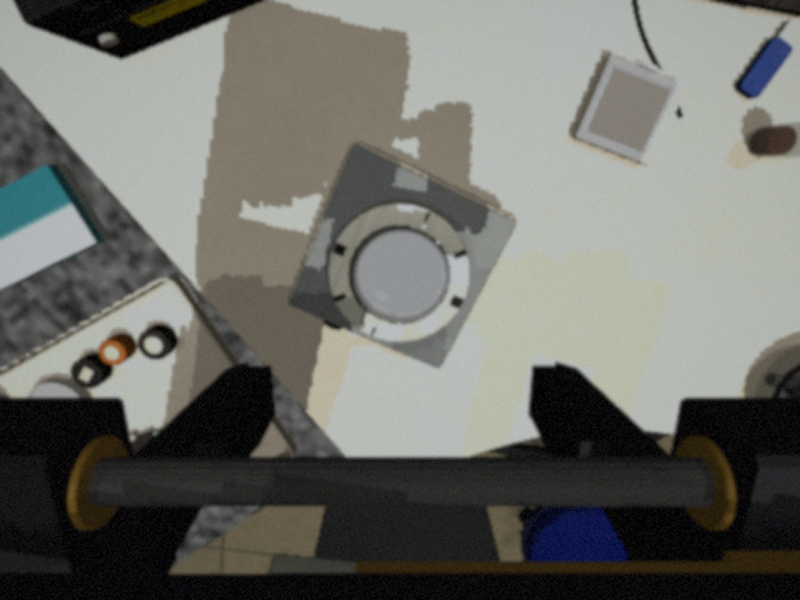

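The wrist view shows dish centre (400,272), half marks (461,254) and (339,297), squares (457,301) and (340,249), and thin lines (428,217) and (373,330).

```bash
python3 - <<'E'
from h import *
c=ctrl.calibration("wrist");k=.64
for (a,b,o) in[((461,254),(339,297),45),((457,301),(340,249),90),((428,217),(373,330),0)]:
  a,b=[px2w(c,p[0]*k,p[1]*k,.09) for p in(a,b)];d=a-b
  print((a+b)/2,np.linalg.norm(d)/2,np.degrees(np.arctan2(d[1],d[0]))+o)
D=px2w(c,400*k,272*k,.104);print("dish",D)
rows([D[0],D[1],.093],np.radians(-81))
E
```

```text
[0.5041 0.0747 0.09  ] 0.04158833182012915 -16.347289622732845
[0.5044 0.0746 0.09  ] 0.04117979864374992 -15.742109634572742
[0.5043 0.0746 0.09  ] 0.04108106177694618 -16.644270663737448
dish [0.5098 0.0751 0.104 ]
shift shares [ 0.0915 -0.0052  1.214 ] |tcp [0.4991 0.0728 0.2387] q [-0.0906  0.0215  1.781  -0.0004  1.3393  1.3263]
 turn shares [ 0.0002  0.0001 -0.0019]
 turn shares [ 0.0002 -0.0004  1.9981]
```

```bash

python3 -m handwheel '0.07 0 0.3 0 0 0;0.07 0 0.6 0 0 0;0.07 0 0.9 0 0 0;0.07 0 0.9 0 0 0' 1 8
python3 -m handwheel '0 0 0.15 0 0 0;0 0 0.3 0 0 0;0 0 0.3 0 0 0;0 0 0.3 0 0 0'
python3 -m handwheel '0 0 0 0 0 0;0 0 0 0 0 0;0 0 0 0 0 0;0 0 0 0 0 0;0 0 0 0 0 0;0 0 0 0 0 0' -1 8
```

```text
t: 3.2
position: [0.5024, 0.0752, 0.1243]
eef_rot: [-3.13, -0.243, 0.019]
wrist_force: [-2.2, -0.1, -0.4]
finger_gap: 0.0884
grip_force: 0.0
t: 3.53
position: [0.5077, 0.0754, 0.0957]
eef_rot: [3.132, 0.245, -0.001]
wrist_force: [0.3, 0.0, 0.8]
finger_gap: 0.0884
grip_force: 0.0
t: 4.03
position: [0.5079, 0.0761, 0.0952]
eef_rot: [3.132, 0.246, 0.001]
wrist_force: [-0.3, -0.2, 3.1]
finger_gap: 0.0545
grip_force: 8.0
```

```bash

python3 -m handwheel '0 0 -0.05 0 0 0;0 0 -0.1 0 0 0;0 0 -0.2 0 0 0;0 0 -0.3 0 0 0;0 0 -0.4 0 0 0;0 0 -0.4 0 0 0;0 0 -0.4 0 0 0'
python3 - <<'E'
from h import *
c=ctrl.calibration("wrist");a=ctrl.capture("wrist")[...,::-1];b=ctrl.capture("side")[120:220,190:310,::-1]
cv2.imwrite("pics/e.png",np.hstack([cv2.resize(a,(400,300)),cv2.resize(b,(360,300))]))
rows([.475,-.11,.15],np.radians(-81));print(c)
E
```

```text
t: 4.62
position: [0.5082, 0.0761, 0.1436]
eef_rot: [3.132, 0.246, 0.003]
wrist_force: [-0.3, -0.2, -0.3]
finger_gap: 0.0547
grip_force: 8.0
shift shares [-0.5073  1.4901 -0.0646] |tcp [0.5072 0.0761 0.1422] q [-0.0828  0.1551  1.8467  0.      1.1405  1.3313]
 turn shares [-0.0001  0.0004 -0.0002]
 turn shares [0.0007 0.0002 1.9998]
{'fx': 300.8795292691251, 'fy': 300.8795292691251, 'cx': 256.7035376211857, 'cy': 194.7232770633212, 'origin': array([0.5822, 0.0878, 0.2887]), 'attitude': array([ 2.2089, -1.8887, -0.2772])}
```

View pics/e.png

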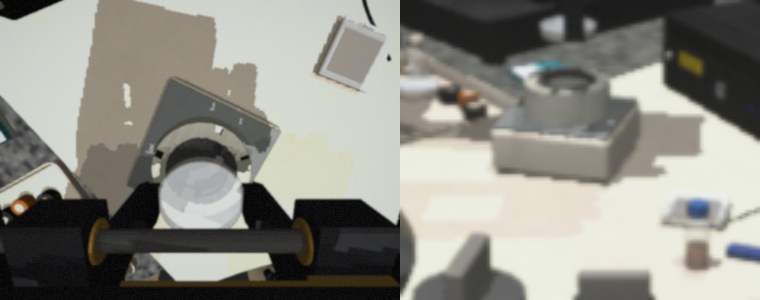

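The dish is held level between the fingers (left crop, about (200,195)) and the mouth is clear. Carrying it to the free patch and setting it down.

```bash

python3 -m handwheel '-0.1 0.25 0 0 0 0;-0.2 0.5 0 0 0 0;-0.25 0.75 0 0 0 0;-0.25 0.75 0 0 0 0' 
python3 -m handwheel '-0.1 0.25 0 0 0 0;-0.2 0.5 0 0 0 0;-0.25 0.75 0 0 0 0;-0.25 0.75 0 0 0 0;-0.25 0.75 0 0 0 0' 
python3 -m handwheel '0 0 0.2 0 0 0;0 0 0.4 0 0 0;0 0 0.6 0 0 0;0 0 0.8 0 0 0;0 0 0.9 0 0 0;0 0 0.9 0 0 0;0 0 0.9 0 0 0;0 0 0.9 0 0 0' 
python3 - <<'E'
from h import *
rows([.475,-.11,.006],np.radians(-81))
E
```

```text
t: 5.05
position: [0.4914, -0.0214, 0.142]
eef_rot: [3.131, 0.241, -0.002]
wrist_force: [0.9, -0.5, 0.0]
finger_gap: 0.0544
grip_force: 8.0
t: 5.47
position: [0.4761, -0.1119, 0.142]
eef_rot: [-3.131, -0.241, 0.001]
wrist_force: [-0.4, -0.4, -0.4]
finger_gap: 0.0545
grip_force: 8.0
t: 6.13
position: [0.477, -0.1105, 0.0354]
eef_rot: [3.132, 0.247, 0.001]
wrist_force: [0.8, -0.3, 0.1]
finger_gap: 0.0544
grip_force: 8.0
shift shares [-0.0164 -0.0069  0.2446] |tcp [ 0.477  -0.1105  0.0354] q [-0.4707  0.2892  1.9518  0.0002  0.8999  0.9423]
 turn shares [ 0.0002 -0.0004  0.0004]
 turn shares [ 0.0007  0.0003 -1.9996]
```

```bash

python3 -m handwheel '0 0 0.06 0 0 0;0 0 0.12 0 0 0;0 0 0.17 0 0 0;0 0 0.21 0 0 0;0 0 0.22 0 0 0;0 0 0.23 0 0 0;0 0 0.24 0 0 0;0 0 0.24 0 0 0' 
python3 - <<'E'
from h import *
s=ctrl.get_state();print(s["position"],s["wrist_force"])
E
```

```text
t: 6.8
position: [0.4764, -0.1111, 0.0058]
eef_rot: [-3.132, -0.246, 0.0]
wrist_force: [0.0, -0.3, -1.1]
finger_gap: 0.0544
grip_force: 8.0
[ 0.4764 -0.1111  0.0058] [ 0.0362 -0.3248 -1.0705]
```

```bash

python3 -m handwheel '0 0 0.005 0 0 0;0 0 0.01 0 0 0;0 0 0.01 0 0 0;0 0 0.015 0 0 0;0 0 0.015 0 0 0;0 0 0.015 0 0 0' 
```

```text
t: 7.3
position: [0.4768, -0.1112, 0.0051]
eef_rot: [3.132, 0.246, 0.001]
wrist_force: [-3.5, 0.7, 9.1]
finger_gap: 0.0546
grip_force: 8.0
```

```bash

python3 -m handwheel '0 0 -0.005 0 0 0;0 0 -0.005 0 0 0;0 0 -0.005 0 0 0;0 0 -0.005 0 0 0;0 0 -0.005 0 0 0;0 0 -0.005 0 0 0' 1
python3 -m handwheel '0 0 -0.05 0 0 0;0 0 -0.2 0 0 0;0 0 -0.5 0 0 0;0 0 -0.9 0 0 0;0 0 -1 0 0 0;0 0 -1 0 0 0'
python3 -m handwheel '0.2 0.4 -0.3 0 0 0;0.37 0.7 -0.5 0 0 0;0.37 0.85 -0.7 0 0 0;0.37 0.85 -0.7 0 0 0;0.37 0.85 -0.7 0 0 0'
python3 -m handwheel '0 0.4 0 0 0 0;0 0.7 0 0 0 0;0 0.7 0 0 0 0;0 0.7 0 0 0 0'
python3 - <<'E'
from h import *
s=ctrl.get_state();c=ctrl.calibration("wrist");a=ctrl.capture("wrist")[...,::-1].copy()
print(s["t"],s["position"],s["eef_rot"],w2px(c,[.552,-.2995,.053])*1.5625,w2px(c,[.4768,-.111,.014])*1.5625)
cv2.imwrite("pics/f.png",cv2.resize(a,(800,600),interpolation=cv2.INTER_CUBIC))
E
```

```text
t: 7.8
position: [0.4764, -0.1111, 0.0046]
eef_rot: [-3.132, -0.246, 0.0]
wrist_force: [0.4, 0.4, 0.1]
finger_gap: 0.0878
grip_force: 0.0
t: 8.3
position: [0.4798, -0.1126, 0.1302]
eef_rot: [3.127, 0.246, 0.013]
wrist_force: [0.5, -1.0, 0.4]
finger_gap: 0.0885
grip_force: 0.0
t: 8.72
position: [0.5383, -0.2082, 0.2112]
eef_rot: [3.129, 0.242, 0.007]
wrist_force: [-0.7, 0.1, 0.1]
finger_gap: 0.0879
grip_force: 0.0
t: 9.05
position: [0.5479, -0.288, 0.2059]
eef_rot: [-3.129, -0.242, 0.005]
wrist_force: [0.7, 0.8, 0.6]
finger_gap: 0.088
grip_force: 0.0
9.05 [ 0.5479 -0.288   0.2059] [-3.1292 -0.2419  0.0047] [420.2352 278.1525] [157.4002 323.8613]
```

View pics/f.png

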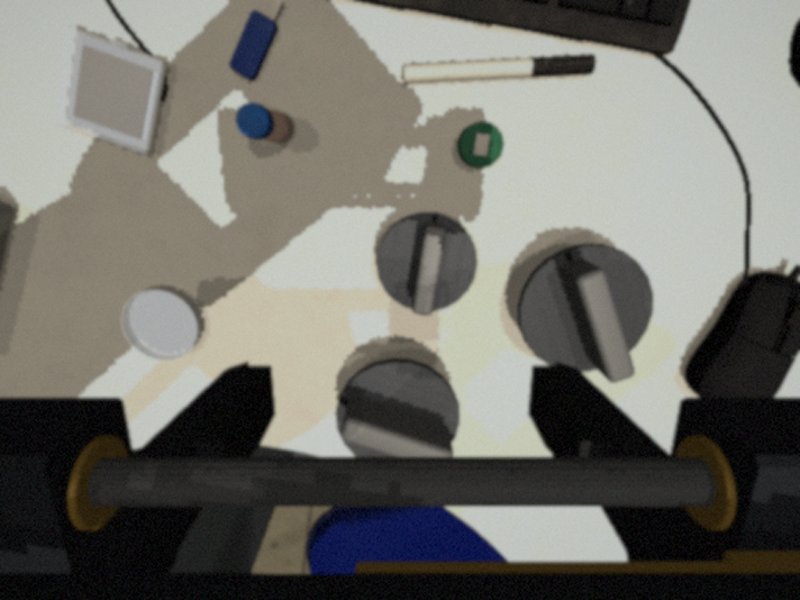

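The wrist view shows the dish flat at (162,322). The lid bar top runs from (434,230) to (425,312), and the flange centre is at (426,262).

```bash
python3 - <<'E'
from h import *
c=ctrl.calibration("wrist");k=.64
a,b=[px2w(c,u*k,v*k,.053) for u,v in((434,230),(425,312))];d=a-b
print((a+b)/2,np.linalg.norm(d),np.degrees(np.arctan2(d[1],d[0])),"flange",px2w(c,426*k,262*k,.022))
yaw=np.arctan2(d[1],d[0])-np.pi/2;m=(a+b)/2
rows([m[0],m[1],.03],yaw)
for z in(.0,): print(px2w(c,162*k,322*k,.014))
E
```

```text
[ 0.5569 -0.3033  0.053 ] 0.05469519430235613 3.761922764523708 flange [ 0.557  -0.3025  0.022 ]
shift shares [0.0562 0.1539 1.4673] |tcp [ 0.548  -0.2867  0.2062] q [-0.6739  0.3075  1.5202  0.0006  1.3185  0.7411]
 turn shares [-0.0023  0.0018  0.0573]
 turn shares [-0.0028 -0.0035 -1.9427]
[ 0.4785 -0.113   0.014 ]
```

```bash

python3 -m handwheel '0.04 0.12 0.2 0 0 0.05;0.04 0.12 0.5 0 0 0.05;0.04 0.12 0.8 0 0 0.05;0.04 0.12 1 0 0 0.05;0.04 0.12 1 0 0 0.05;0.04 0.12 1 0 0 0.05' 0 10
python3 - <<'E'
from h import *
s=ctrl.get_state();c=ctrl.calibration("wrist");a=ctrl.capture("wrist")[...,::-1].copy()
rows([.555,-.301,.029],np.radians(-85.5))
print((np.array([[u,v] for u,v in w2px(c,np.array([[.555,-.301,.053],[.4768,-.111,.014]]))])*1.5625))
cv2.imwrite("pics/g.png",cv2.resize(a,(800,600),interpolation=cv2.INTER_CUBIC))
E
```

```text
t: 9.6
position: [0.555, -0.2985, 0.087]
eef_rot: [-3.136, -0.125, 0.006]
wrist_force: [-0.3, 0.8, 0.4]
finger_gap: 0.05
grip_force: 0.0
shift shares [-0.0129  0.0078  0.5021] |tcp [ 0.5565 -0.3     0.0892] q [-0.682   0.4673  1.5608  0.0002  1.114   0.8093]
 turn shares [-0.0003  0.0002  0.0006]
 turn shares [-0.0002 -0.0005 -1.9994]
[[407.4039 353.3556]
 [ 37.7105 433.776 ]]
```

View pics/g.png

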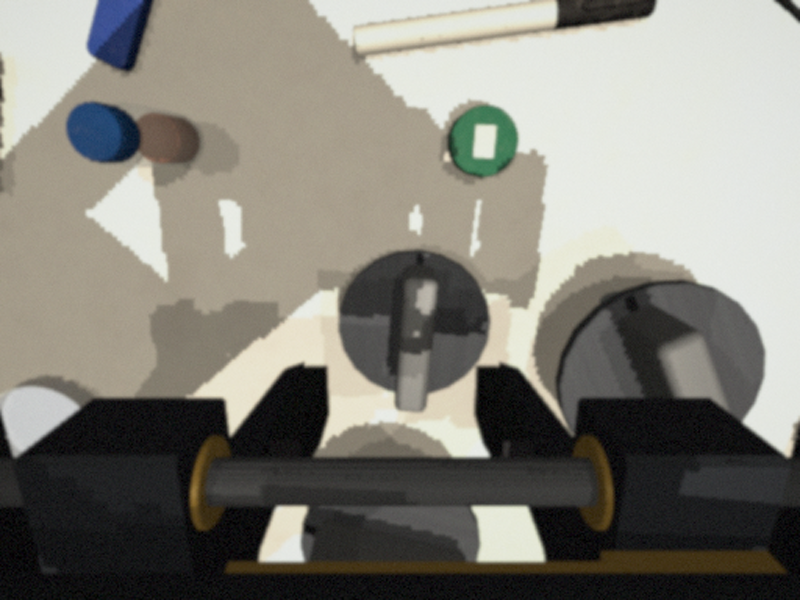

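The close view shows the lid bar top from (422,280) to (411,410), with the pointer at (421,258). The puck at (483,140) and the look-alike at right are both clear of the fingers.

```bash
python3 - <<'E'
from h import *
c=ctrl.calibration("wrist");k=.64
a,b=[px2w(c,u*k,v*k,.053) for u,v in((422,280),(411,410))];d=a-b;m=(a+b)/2
p=px2w(c,421*k,258*k,.025)
print(m,np.linalg.norm(d),np.degrees(np.arctan2(d[1],d[0])),"pointer",p,np.linalg.norm((p-m)[:2]),np.degrees(np.arctan2(*(p-m)[[1,0]])))
rows([m[0],m[1],.029],np.arctan2(d[1],d[0])-np.pi/2)
E
```

```text
[ 0.5584 -0.3061  0.053 ] 0.05795320695115868 0.546280993883047 pointer [ 0.5907 -0.3063  0.025 ] 0.032304415765896974 -0.2660545439582497
shift shares [0.0117 0.0524 0.5021] |tcp [ 0.5565 -0.3     0.0892] q [-0.682   0.4673  1.5608  0.0002  1.114   0.8093]
 turn shares [-0.0003  0.0002  0.0445]
 turn shares [-0.0003 -0.0005 -1.9555]
```

```bash

python3 -m handwheel '0.01 0.045 0.2 0 0 0.045;0.01 0.045 0.35 0 0 0.045;0.01 0.045 0.45 0 0 0.045;0.01 0.045 0.5 0 0 0.045;0.01 0.045 0.5 0 0 0.045;0.01 0.045 0.5 0 0 0.045'
python3 -m handwheel '0 0 0 0 0 0;0 0 0 0 0 0;0 0 0 0 0 0;0 0 0 0 0 0;0 0 0 0 0 0;0 0 0 0 0 0' -1 40
python3 -m handwheel '0 0 -0.1 0 0 0;0 0 -0.3 0 0 0;0 0 -0.6 0 0 0;0 0 -0.9 0 0 0;0 0 -1 0 0 0;0 0 -1 0 0 0'
python3 -m handwheel '0 0 -0.3 0 0 0;0 0 -0.4 0 0 0;0 0 -0.4 0 0 0;0 0 -0.4 0 0 0'
python3 - <<'E'
from h import *
s=ctrl.get_state();c=ctrl.calibration("wrist");a=ctrl.capture("wrist")[...,::-1].copy()
rows([.5042,.0747,.2],np.radians(-106))
sa=ctrl.capture("side")[...,::-1];cs=ctrl.calibration("side");u,v=w2px(cs,s["position"]).astype(int);print(u,v)
cv2.imwrite("pics/hw.png",a)
cv2.imwrite("pics/h.png",np.hstack([cv2.resize(a[140:384,160:360],(400,488),interpolation=cv2.INTER_CUBIC),cv2.resize(sa[v-60:v+62,u-50:u+50],(400,488),interpolation=cv2.INTER_CUBIC)]))
E
```

```text
t: 10.15
position: [0.5586, -0.3068, 0.0299]
eef_rot: [3.141, 0.013, 0.002]
wrist_force: [0.3, -0.7, 0.9]
finger_gap: 0.0437
grip_force: 0.0
t: 10.65
position: [0.5579, -0.3066, 0.0287]
eef_rot: [-3.142, -0.012, 0.0]
wrist_force: [0.7, -0.5, -0.6]
finger_gap: 0.0138
grip_force: 40.0
t: 11.15
position: [0.5603, -0.3085, 0.154]
eef_rot: [3.136, 0.012, 0.011]
wrist_force: [1.3, -0.7, -0.7]
finger_gap: 0.0138
grip_force: 40.0
t: 11.48
position: [0.5579, -0.3066, 0.1958]
eef_rot: [3.142, 0.012, 0.0]
wrist_force: [0.2, -0.8, -1.3]
finger_gap: 0.0134
grip_force: 40.0
shift shares [-0.419  -3.1772 -0.0394] |tcp [ 0.5573 -0.3062  0.1946] q [-0.6887  0.354   1.484   0.      1.3058  0.8747]
 turn shares [-0.0008  0.0012  0.1825]
 turn shares [-0.0018 -0.0011 -1.8175]
261 156
```

View pics/h.png

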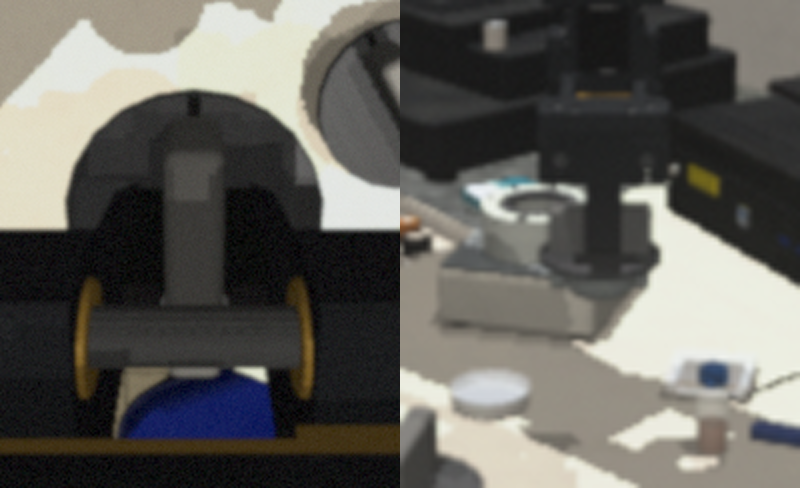

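```bash
python3 - <<'E'
from h import *
s=ctrl.get_state();c=ctrl.calibration("wrist");r=R.from_rotvec(s["eef_rot"])
z0=s["position"][2]-.0287
for n,u,v,z,off in(("flange",256.5,186,.025,.036),("flangeL",160+66/2,140+205/2,.025,0),("flangeR",160+322/2,140+200/2,.025,0),("barend",160+193/2,140+151/2,.053,.03)):
  p=r.inv().apply(px2w(c,u,v,z0+z)-s["position"]);print(n,p,"lid centre x in tool",p[0]-off)
print(w2px(c,s["position"]+r.apply([[0,0,.0]])),r.as_matrix())
E
```

```text
flange [ 0.0348 -0.0001  0.0036] lid centre x in tool -0.0012060207597332506
flangeL [ 0.003  -0.0346  0.0038] lid centre x in tool 0.003015843807934698
flangeR [0.0045 0.0347 0.0036] lid centre x in tool 0.004516015176845774
barend [ 0.0293 -0.0001 -0.0244] lid centre x in tool -0.0006820097803976535
[[256.7554 250.7171]] [[ 1.      0.0075 -0.0027]
 [ 0.0075 -1.      0.0022]
 [-0.0027 -0.0022 -1.    ]]
```

The lid is held straight, its centre about 1 mm from the finger axis (front pointer at crop (193,100)). The dish is flat at right-crop (490,390). Carrying the lid over the mill.

```bash

python3 -m handwheel '-0.05 -0.3 0 0 0 0;-0.1 -0.6 0 0 0 0;-0.1 -0.8 0 0 0 0;-0.1 -0.8 0 0 0 0' 
python3 -m handwheel '-0.05 -0.3 0 0 0 0;-0.1 -0.6 0 0 0 0;-0.1 -0.8 0 0 0 0;-0.1 -0.8 0 0 0 0' 
python3 -m handwheel '-0.05 -0.3 0 0 0 0;-0.1 -0.6 0 0 0 0;-0.1 -0.8 0 0 0 0;-0.1 -0.8 0 0 0 0' 
python3 -m handwheel '-0.05 -0.3 0 0 0 0.06;-0.1 -0.6 0 0 0 0.12;-0.12 -0.78 0 0 0 0.18;-0.12 -0.78 0 0 0 0.18;-0.12 -0.78 0 0 0 0.18;-0.12 -0.78 0 0 0 0.18' 
python3 - <<'E'
from h import *
s=ctrl.get_state();c=ctrl.calibration("wrist");a=ctrl.capture("wrist")[...,::-1].copy();b=ctrl.capture("scene")[...,::-1].copy();cs=ctrl.calibration("scene")
rows([.5042,.0747,.142],np.radians(-106));print(s["t"])
cv2.imwrite("pics/i1.png",a);cv2.imwrite("pics/i2.png",b)
u,v=w2px(cs,[.504,.075,.12]).astype(int);print(u,v)
cv2.imwrite("pics/i.png",np.hstack([cv2.resize(a[130:290,160:360],(500,400),interpolation=cv2.INTER_CUBIC),cv2.resize(b[v-55:v+45,u-37:u+38],(300,400),interpolation=cv2.INTER_CUBIC)]))
E
```

```text
t: 11.92
position: [0.5438, -0.2057, 0.1941]
eef_rot: [-3.137, -0.017, 0.006]
wrist_force: [1.2, -0.8, -2.0]
finger_gap: 0.0139
grip_force: 40.0
t: 12.25
position: [0.5312, -0.1108, 0.1948]
eef_rot: [-3.139, -0.017, 0.005]
wrist_force: [0.7, -0.2, -1.3]
finger_gap: 0.014
grip_force: 40.0
t: 12.58
position: [0.5189, -0.0159, 0.1954]
eef_rot: [-3.14, -0.017, 0.003]
wrist_force: [0.5, 0.1, -0.8]
finger_gap: 0.0137
grip_force: 40.0
t: 13.08
position: [0.505, 0.0732, 0.1961]
eef_rot: [3.111, -0.429, -0.001]
wrist_force: [0.6, 0.2, -1.0]
finger_gap: 0.0134
grip_force: 40.0
shift shares [-0.0108 -0.0118  0.453 ] |tcp [0.5051 0.073  0.1964] q [-0.0891  0.0797  1.8098 -0.0005  1.2525  1.7577]
 turn shares [0.0004 0.0002 0.0022]
 turn shares [-0.0003  0.0006 -1.9978]
13.0833
206 274
```

View pics/i.png

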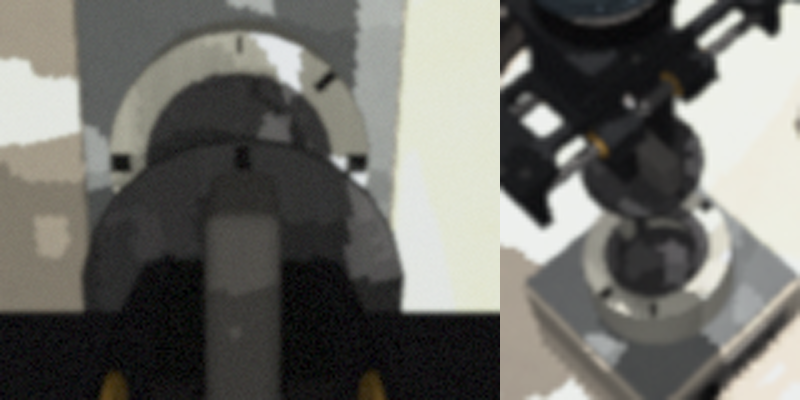

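The left crop shows notch line (240,43), half mark (327,79), squares (121,162) and (357,162), lid front edge (242,142). All are nearly symmetric about the bar, so the yaw is right. Computing the remaining offset.

```bash
python3 - <<'E'
from h import *
s=ctrl.get_state();c=ctrl.calibration("wrist");r=R.from_rotvec(s["eef_rot"])
T=lambda x,y,z:r.inv().apply(px2w(c,160+x/2.5,130+y/2.5,z)-s["position"])
n,h,a,b=[T(x,y,.09) for x,y in((240,43),(327,79),(121,162),(357,162))]
m=(a+b)/2;print("mid squares",m,"radius",np.linalg.norm(a-b)/2,"notch rel",n-m,"half rel",h-m)
print("square line angle",np.degrees(np.arctan2(*(b-a)[:2])),"notch angle",np.degrees(np.arctan2(n[1]-m[1],n[0]-m[0])),"half",np.degrees(np.arctan2(h[1]-m[1],h[0]-m[0])))
P=np.array([n[:2]-[.041,0],h[:2]-.041*np.array([.7071,.7071]),m[:2]]);print(P)
z0=s["position"][2]-.0287
print("lid front",T(242,142,z0+.025)-[.036,0,0],"L",T(84,280,z0+.025),"R",T(401,280,z0+.025))
E
```

```text
mid squares [-0.001  -0.0011  0.1064] radius 0.04120558891938223 notch rel [ 0.0414  0.0004 -0.    ] half rel [0.0293 0.0298 0.    ]
square line angle -0.05915989377787463 notch angle 0.5539065721931616 half 45.489163859604936
[[-0.0006 -0.0007]
 [-0.0007 -0.0003]
 [-0.001  -0.0011]]
lid front [-0.0016 -0.0001  0.0037] L [ 0.0034 -0.0344  0.0037] R [0.0033 0.0344 0.0037]
```

```bash

python3 -m handwheel '0.005 -0.008 0.15 0 0 0;0.005 -0.008 0.3 0 0 0;0.005 -0.008 0.45 0 0 0;0.005 -0.008 0.6 0 0 0;0.005 -0.008 0.6 0 0 0;0.005 -0.008 0.6 0 0 0' 
python3 -m handwheel '0 0 0.02 0 0 0;0 0 0.04 0 0 0;0 0 0.06 0 0 0;0 0 0.08 0 0 0;0 0 0.08 0 0 0;0 0 0.08 0 0 0' 
```

```text
t: 13.68
position: [0.505, 0.0744, 0.124]
eef_rot: [3.111, -0.432, -0.004]
wrist_force: [0.8, 0.2, -1.6]
finger_gap: 0.014
grip_force: 40.0
t: 14.18
position: [0.5055, 0.0754, 0.1152]
eef_rot: [3.112, -0.431, 0.0]
wrist_force: [-0.5, 0.4, -1.2]
finger_gap: 0.014
grip_force: 40.0
```

```bash

python3 -m handwheel '0 0 0.02 0 0 0;0 0 0.04 0 0 0;0 0 0.06 0 0 0;0 0 0.06 0 0 0;0 0 0.06 0 0 0' 
python3 - <<'E'
from h import *
s=ctrl.get_state();print(s["position"],s["wrist_force"],s["wrist_torque"])
E
```

```text
t: 14.6
position: [0.5053, 0.0754, 0.1077]
eef_rot: [3.112, -0.431, -0.001]
wrist_force: [0.7, -0.1, -0.2]
finger_gap: 0.0136
grip_force: 40.0
[0.5053 0.0754 0.1077] [ 0.6677 -0.087  -0.2482] [0.0126 0.0956 0.0727]
```

```bash

python3 -m handwheel '0 0 0.02 0 0 0;0 0 0.04 0 0 0;0 0 0.05 0 0 0;0 0 0.06 0 0 0;0 0 0.06 0 0 0;0 0 0.06 0 0 0' 
python3 -m handwheel '0 0 0.005 0 0 0;0 0 0.01 0 0 0;0 0 0.01 0 0 0;0 0 0.01 0 0 0' 
python3 - <<'E'
from h import *
s=ctrl.get_state();print(s["position"],s["wrist_force"],s["wrist_torque"],s["qpos"])
E
```

```text
t: 15.1
position: [0.5055, 0.0754, 0.1006]
eef_rot: [-3.112, 0.431, 0.0]
wrist_force: [0.1, 0.0, -1.4]
finger_gap: 0.0136
grip_force: 40.0
t: 15.43
position: [0.5056, 0.0753, 0.0997]
eef_rot: [-3.112, 0.431, -0.0]
wrist_force: [-0.6, -0.7, 0.3]
finger_gap: 0.0136
grip_force: 40.0
[0.5056 0.0753 0.0997] [-0.5723 -0.6992  0.3182] [0.0819 0.0441 0.0433] [-0.0847  0.2156  1.8763 -0.      1.0494  1.7614]
```

```bash

python3 -m handwheel '0 0 0.005 0 0 0;0 0 0.008 0 0 0;0 0 0.008 0 0 0;0 0 0.008 0 0 0' 
python3 -m handwheel '0 0 0 0 0 0.04;0 0 0 0 0 0.08;0 0 0 0 0 0.12;0 0 0 0 0 0.16;0 0 0 0 0 0.2;0 0 0 0 0 0.25;0 0 0 0 0 0.25;0 0 0 0 0 0.25' 
python3 - <<'E'
from h import *
s=ctrl.get_state();print(s["position"],s["wrist_force"],s["wrist_torque"],s["qpos"])
E
```

```text
t: 15.77
position: [0.5057, 0.0753, 0.0996]
eef_rot: [3.112, -0.431, 0.0]
wrist_force: [-4.5, -0.3, 9.0]
finger_gap: 0.0136
grip_force: 40.0
t: 16.43
position: [0.5061, 0.0749, 0.0996]
eef_rot: [2.967, -1.03, 0.002]
wrist_force: [-2.2, -1.8, 6.5]
finger_gap: 0.0135
grip_force: 40.0
[0.5061 0.0749 0.0996] [-2.1515 -1.82    6.4807] [-0.2535  0.4327 -0.0653] [-0.0849  0.216   1.8759 -0.0009  1.0484  2.1545]
```

```bash

python3 -m handwheel '0 0 0 0 0 0.04;0 0 0 0 0 0.08;0 0 0 0 0 0.12;0 0 0 0 0 0.16;0 0 0 0 0 0.2;0 0 0 0 0 0.25;0 0 0 0 0 0.25;0 0 0 0 0 0.25' 
python3 - <<'E'
from h import *
s=ctrl.get_state();c=ctrl.calibration("wrist");print(s["position"],s["wrist_force"],s["wrist_torque"],s["qpos"])
r=R.from_rotvec(s["eef_rot"]);print("tool x yaw",np.degrees(np.arctan2(r.as_matrix()[1,0],r.as_matrix()[0,0])))
a=ctrl.capture("wrist")[...,::-1];b=ctrl.capture("scene")[...,::-1]
cs=ctrl.calibration("scene");u,v=w2px(cs,[.504,.075,.1]).astype(int)
cv2.imwrite("pics/j.png",np.hstack([cv2.resize(a[130:290,160:360],(500,400),interpolation=cv2.INTER_CUBIC),cv2.resize(b[v-50:v+50,u-37:u+38],(300,400),interpolation=cv2.INTER_CUBIC)]))
E
```

```text
t: 17.1
position: [0.506, 0.0744, 0.0996]
eef_rot: [2.709, -1.589, 0.003]
wrist_force: [-4.0, -4.6, 7.8]
finger_gap: 0.0136
grip_force: 40.0
[0.506  0.0744 0.0996] [-4.0418 -4.5903  7.8274] [-0.5273  0.4896 -0.0709] [-0.0853  0.216   1.876  -0.0019  1.0486  2.5471]
tool x yaw -60.77363001502494
```

View pics/j.png

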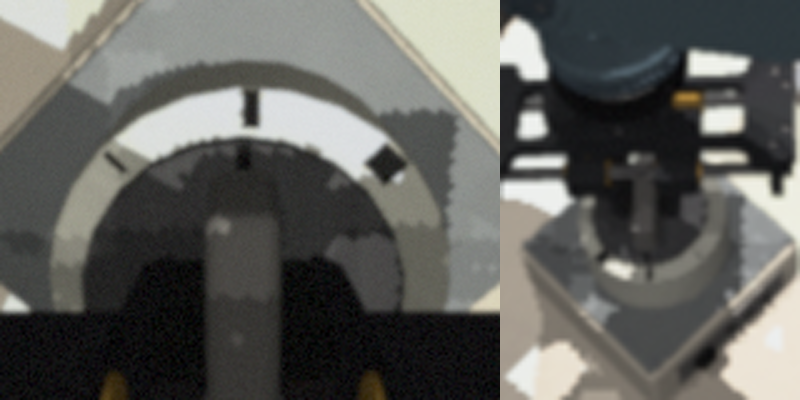

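The lid pointer (244,155) sits in line with the thick half mark (251,105), short of the square (386,163), and the flange is flush on the rim. I'll let it settle for a moment, then hand in.

```bash

python3 -m handwheel '0 0 0 0 0 0;0 0 0 0 0 0;0 0 0 0 0 0;0 0 0 0 0 0' 
python3 -c "
from rig import ctrl
print(ctrl.sign_off())"
```

```text
t: 17.53
position: [0.506, 0.0744, 0.0996]
eef_rot: [2.709, -1.588, 0.003]
wrist_force: [-2.5, -4.6, 7.6]
finger_gap: 0.0137
grip_force: 40.0
the job is handed in; nothing more can be done
None
```

I handed the job in at 17.5 s: the dish lies flat on the desk, and the lid is fully down in the mouth, gripped at 40 N and held at the 45° halfway mark; the sign-off returned no verdict.

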